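Aim the microphone, then hold the reflector flap for the take

TASK

Set up the next take: turn the microphone by its black handwheel, without touching the microphone, until its arm lies over the green line on the base. Then lift the blue-lined flap of the plywood case by its steel bar until it stands at the same slope as the red pointer at its side, and finish while still holding it there steady in the gripper, since it falls shut if let go. Leave the red pointer and everything else on the table where they are.

Things in the scene. Friction and masses are not known exactly. Their poses are not given: they have to be found in the camera images.
- wheel_base: fixed grey base of the microphone swivel: disc of 110 mm diameter on the table with a flat tongue 32 mm wide, 8 mm high along its +x to 185 mm from the centre. A green line and a green end patch on the tongue mark +x, where the microphone arm must point. Origin: centre of the underside, on the upright wheel axis. z up.
- wheel (a joint): angle of the handwheel (rad) about the upright axis: 0 when the microphone arm lies over the green line, positive anticlockwise seen from above. It starts at 1.4 to 2.6, so it must be turned clockwise by that much to 0. Range -0.8 to 3.4. Stiff enough to stay where it is left: about 0.12 Nm of friction, no spring.
- wheel_hub (a point): centre of the level black handwheel, at mid-height of its rim, 135 mm above the table; turns with it, x along the microphone arm, z up. Rim: round bar 14 mm thick on a circle of 70 mm radius, pinched from above between the spokes. Three 10 mm spokes at 60, 180 and 300 degrees anticlockwise from the arm; hub 36 mm across, its top 10 mm above this point. The arm runs 69 mm below the rim.
- mic_tip (a point): outer end of the microphone, which is 22 to 30 mm thick and fills 95 to 155 mm from the wheel axis along the 12 mm arm that turns with the handwheel. This point: 155 mm from the axis, 66 mm above the table. x along the arm outwards, z up. The microphone is not to be touched.
- case: open plywood case 240 x 240 mm, 100 mm high, fixed on the table, a dark wooden thumb piano inside, covered by the flap. Origin: centre of the underside; +x points to the hinge side, away from the robot, z up.
- flap_hinge (a point): middle of the flap's hinge line, along the case's y, 120 mm along the case's +x from its centre and 105 mm above the table. Axes turn with the flap; when shut they are those of the case.
- flap (a joint): angle of the flap (rad): 0 shut and level, growing as its edge on the robot's side rises; up to 1.5. The hinge turns freely and the flap (0.5 to 1 kg) falls shut when let go.
- flap_bar (a point): middle of the steel bar handle on the flap (plywood panel 245 x 240 x 10 mm): round, 12 mm thick, 110 mm long along y, on 10 mm posts at its ends, 40 mm above the flap's top face and 150 mm above the table when shut; 215 mm from the hinge line along the flap's -x (to the robot), 45 mm along its +z. Axes: the flap's. Being round, it can turn between fingers as the flap rises.
- marker (a joint): slope of the red pointer (rad), the same sense as the flap's angle, from the same hinge line; 0.5 to 1.0, set anew each time. The flap must reach this value. Stays where it is; not to be moved.
- marker_tip (a point): free end of the red pointer, a bar 6 mm wide and 10 mm thick that runs 250 mm from the hinge line, 22 mm outside the flap's right-hand (case's -y) edge. Axes: x back along the pointer to the hinge line, y along the hinge.
- pedal: blue effects pedal 75 x 115 x 46 mm, loose, a bystander. Origin: centre of the underside.
- jar: amber glass jar, 70 mm diameter, 100 mm high, loose, a bystander. Origin: centre of the underside.
- bowl: wooden bowl, 130 mm diameter, 55 mm high, loose, a bystander. Origin: centre of the underside.
- mallet: mallet with a red head, 262 mm long, 36 mm high, lying along its x, a bystander. Origin: at table height under its handle.
- clave: dark wooden stick 180 x 24 x 22 mm, long along x, loose, a bystander. Origin: centre of the underside.
- tambourine: tambourine, 190 mm diameter over its brass jingles, 42 mm high, lying flat with the open side up, a bystander. Origin: centre of the underside.

How it is judged:
By the outcome, as a careful person would: the job done as asked, in the order asked, and still so for the second after the job is handed in, while the arm keeps its last pose, push and grip.
It also fails if it takes over 62 s, if anything falls off the work surface, if the arm or the gripper's body presses on something with over 40 N, if the wrist force passes 120 N, or if a joint passes its speed limit or range.

ROBOT

A 6-joint arm with a two-finger parallel gripper is mounted at the origin on the work surface. World frame = base frame: x ahead of the robot, y to its left, z up, the work surface at z = 0. Lengths are in m, angles in rad, forces in N, time in s.
With the tool pointing down it reaches from about 0.325 to 0.775 m from the base axis. Payload 9.3 kg.
Tool frame: the origin (TCP) lies at the very end of the fingers, on their centre line; the grasp point (between the pads) lies 19 mm behind it; z points along the fingers, y is the direction in which the jaws open and shut (so a half turn about z gives the same grasp; the last joint's range is limited). The gripper opens to 85 mm and grips with 20 to 120 N. Pads are 22 mm wide; open, the fingers measure 114 mm over their backs; the gripper's body (76 mm by 85 mm) begins 54 mm behind the grasp point. The pads swing forward as they close: fully open they stand 13 mm farther back than shut.
Start: joints at [1.081, 0.259, 0.021, 1.334, 0, 1.418], TCP at [0.182, 0.519, 0.231] pointing down, gripper open.
Joint ranges: [-3.04, 3.04], [-0.91, 1.82], [-1.04, 1.36], [-1.92, 1.95], [-1.52, 1.45], [-3.14, 3.14]. Speed limits (rad/s): [2.22, 2.22, 2.79, 3.14, 3.14, 3.14].

INTERFACE

Orientations are given as a unit quaternion [x, y, z, w].
In Python, from plant import manip gives the robot as it stands. The module is installed in compiled form; this text tells all that it offers.
- The arm moves only by the shell command python3 -m pendant 'ROWS' [FORCE]. ROWS is JSON, a list of rows, each a list of 5 numbers: the closure, from -1 (fully open) to 1 (shut), then the shift along the tool's x, y, z as a fraction of full scale, then the turn about the tool's z as a fraction of full scale. A call has 1 to 8 rows; each row is the pose to reach, as a shift and turn from the pose measured when the call began, along the tool's axes at that moment, turning the shorter way round; what a row does not reach only later rows make up. Full scale, the value 1, is 0.75 m for a shift and pi rad for a turn. A row lasts 1/10 s, in which the tool goes at most 50 mm and 8.59 degrees, less where a joint would pass 70% of its speed; a pose out of reach is approached as far as the arm can. A call with a number of a shift or a turn outside -1 to 1 is refused whole. A call with a gripper value outside its range is refused whole. The fingers move at their own pace and stop on an object; FORCE is the grip in N (left out, the last holds). Time passes only in rows, so rows that repeat a pose let the fingers close. It gives the time, the measured TCP pose, the force and the opening at its end, in the units of the state.
- manip.observe(): the state, without advancing time (a new reading comes with each control period).
- manip.snapshot(name): name is "scene" or "top" or "wrist"; returns the picture (384x512x3 uint8, blue, green, red); there is no depth.
- manip.camera_model(name): a dict with "mtx" (3x3 intrinsics, pixels), "rvec" (rotation vector, rad) and "tvec" (3), from world to camera coordinates, as OpenCV has them. Camera axes: x right, y down, z forward; pixel columns grow to the right and rows downward; lengths in m; the calibration is good to about 2 mm. A picture is of the moment at which its call begins: read the wrist's pose just before it. camera_model takes no time and is no camera call; for the wrist camera it gives the pose at the moment of the call.
- manip.sign_off(): hands the job in, once; it reports no verdict.
Trained networks look in the newest picture that a camera, given by its name, has taken for a name from the list of things; names that differ only in an ending like _2 or _b are one class to them, and where a whole thing is asked for, a point or a joint stands for the part that bears it (a point fixed in the world has none). Each returns a list of dicts, best first, with "score" (0 to 1); they miss things now and then, are a little off and sometimes report something else, mostly with a low value. They report only what shows in the picture. A call takes as long as a camera call.
- manip.trace(label, camera): "mask" (384x512 bool, what is visible of it).
- manip.landmark_of(label, camera): "centre" ([x, y, z] in m, in world coordinates, good to about 4 mm: a listed point, or the origin of a listed thing).
The state is a dict: "clock": time; "qpos": joint angles; "qvel": joint speeds; "joint_efforts": joint torques, N m; "eef_pos": TCP position; "orientation": TCP orientation; "force": force on the tool from outside, world axes, zero at the start; "ft_torque": the same for the moment, N m; "width": finger opening in m.
Only numpy, scipy, OpenCV 4.12 (cv2) and the standard library are available. Lean on these libraries where they do the work, as an engineer would, in place of code of your own. Each camera call takes 0.05 s, during which the arm holds its last target. There are 200 camera calls.

## Working session

There is one attempt and no reset: what is moved stays moved. The work goes in short steps, Python scripts to look and compute and a shell command to move; the robot and the scene stay as the last step left them, time stands still between calls to the robot, and variables do not carry over. Pictures are saved under pics/ and viewed, about 8 in all and at most 12, crops included, and the job is handed in when it is done.

```bash
mkdir -p pics; cat > h.py <<'E'
import numpy as np, cv2
from plant import manip as m
from scipy.spatial.transform import Rotation as R
def lm(l,c):
    r=m.landmark_of(l,c)
    return (np.round(r[0]['centre'],4),round(r[0]['score'],2)) if r else None
def tool(p):
    "world point -> tool-frame shift fraction"
    s=m.observe(); return R.from_quat(s['orientation']).inv().apply(np.array(p)-s['eef_pos'])/0.75
E
python3 - <<'E'
from h import *
s=m.observe();print(s)
for c in ('scene','top'):
    im=m.snapshot(c);cv2.imwrite(f'pics/{c}0.png',im)
    for l in ['wheel_base','wheel_hub','mic_tip','case','flap_hinge','flap_bar','marker_tip','pedal','jar','bowl','mallet','clave','tambourine']: print(c,l,lm(l,c))
print(m.observe()['clock'])
E
```

```text
{'clock': 0.0, 'qpos': array([ 1.08142786e+00,  2.59220977e-01,  2.07075396e-02,  1.33368235e+00,
       -1.50251663e-05,  1.41817858e+00]), 'qvel': array([-0.0012938 , -0.0008523 , -0.00074278,  0.00066542, -0.00108756,
       -0.00017963]), 'joint_efforts': array([-4.35091388e-04, -5.55641162e+01,  3.44524705e+01,  1.39229925e-02,
       -3.49115926e-04,  4.35268888e-06]), 'eef_pos': array([0.18160923, 0.51883772, 0.23062918]), 'orientation': array([ 1.67580860e-01,  9.85858086e-01, -6.66359597e-04, -2.13642234e-04]), 'force': array([ 0.27800869,  0.84074209, -0.83219724]), 'ft_torque': array([ 0.05233941, -0.04043779, -0.04051539]), 'width': 0.08519886899459052}
scene wheel_base (array([ 0.5229,  0.2991, -0.0021]), 0.73)
scene wheel_hub (array([0.5176, 0.3014, 0.1367]), 0.61)
scene mic_tip (array([0.6375, 0.4053, 0.0616]), 0.75)
scene case (array([ 5.993e-01, -1.923e-01,  5.000e-04]), 0.63)
scene flap_hinge (array([ 0.7152, -0.2224,  0.1045]), 0.8)
scene flap_bar (array([ 0.5118, -0.1707,  0.1488]), 0.59)
scene marker_tip (array([ 0.5331, -0.322 ,  0.3002]), 0.57)
scene pedal (arr
[... 338 characters left out ...]
_base (array([ 0.5189,  0.2988, -0.0012]), 0.94)
top wheel_hub (array([0.3693, 0.1123, 0.0039]), 0.55)
top mic_tip (array([0.6336, 0.4104, 0.0676]), 0.74)
top case (array([ 0.6029, -0.1889, -0.0019]), 0.61)
top flap_hinge (array([ 0.7214, -0.2231,  0.1067]), 0.96)
top flap_bar (array([ 0.5063, -0.1716,  0.1522]), 0.67)
top marker_tip (array([ 0.5315, -0.3225,  0.3048]), 0.61)
top pedal (array([ 0.4668, -0.5116, -0.0007]), 0.62)
top jar (array([ 0.6161, -0.4759, -0.0011]), 0.73)
top bowl (array([ 0.776 ,  0.1541, -0.001 ]), 0.79)
top mallet (array([ 0.3182,  0.3579, -0.0017]), 0.79)
top clave (array([0.3683, 0.1159, 0.0044]), 0.73)
top tambourine (array([ 0.2594, -0.3596, -0.0016]), 0.64)
1.4
```

View pics/top0.png

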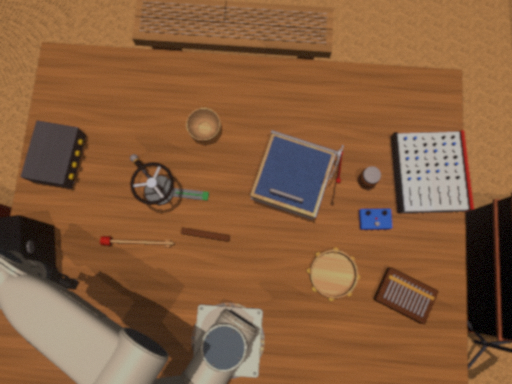

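View pics/scene0.png

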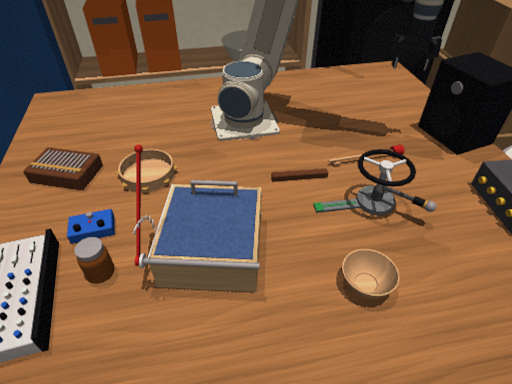

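The top view shows the wheel at (153,184), the green patch at (205,196) and the mic at (137,160). The pointer runs from (335,200) to (342,148). In the scene view the pointer runs from (138,148) to (138,262). The flap is shut and nothing blocks the way. Next I refine the angles.

```bash
cat >> h.py <<'E'
def cam(c):
    k=m.camera_model(c);M=cv2.Rodrigues(np.array(k['rvec'],float))[0]
    return np.array(k['mtx']),M,np.array(k['tvec'],float).ravel()
def ray(c,uv):
    K,M,t=cam(c); d=M.T@np.linalg.inv(K)@np.array([*uv,1.]); return -M.T@t,d
def onz(c,uv,z):
    o,d=ray(c,uv); return o+d*(z-o[2])/d[2]
def proj(c,P):
    K,M,t=cam(c);q=(K@(M@np.atleast_2d(P).T+t[:,None])).T;return q[:,:2]/q[:,2:]
def line(mask):
    ys,xs=np.nonzero(mask);v=cv2.fitLine(np.c_[xs,ys].astype(np.float32),cv2.DIST_HUBER,0,.01,.01).ravel()
    s=(np.c_[xs,ys]-v[2:])@v[:2];return v,v[2:]+s.min()*v[:2],v[2:]+s.max()*v[:2],len(xs)
E
python3 - <<'E'
from h import *
n=[]
for c in ('top','scene'):
    im=m.snapshot(c);hsv=cv2.cvtColor(im,cv2.COLOR_BGR2HSV)
    g=cv2.inRange(hsv,(45,110,50),(85,255,255));bm=m.trace('wheel_base',c)[0]['mask']
    g=(g>0)
    q=proj(c,[[.519,.3,.008]])[0];yy,xx=np.indices(g.shape);g&=np.hypot(xx-q[0],yy-q[1])<90
    v,a,b,k=line(g);A,B=onz(c,a,.008),onz(c,b,.008);
    if np.hypot(*(A[:2]-[.519,.3]))>np.hypot(*(B[:2]-[.519,.3])):A,B=B,A
    print(c,'green',k,A,B,np.degrees(np.arctan2(*(B-A)[[1,0]])),'from hub',np.degrees(np.arctan2(B[1]-.3,B[0]-.519)))
    r=m.trace('marker_tip',c);print(len(r),r[0]['score'])
    mk=r[0]['mask'];v,a,b,k=line(mk);print('marker',k,a,b)
    o,d1=ray(c,a);_,d2=ray(c,b);nn=np.cross(d1,d2);n.append(nn/np.linalg.norm(nn))
d=np.cross(*n);d/=np.linalg.norm(d);d*=np.sign(d[2]);print('marker dir',d,'slope',np.arcsin(d[2]),'yaw',np.degrees(np.arctan2(-d[1],-d[0])))
for c in('top','scene'):print(lm('case',c),lm('flap_hinge',c),lm('marker_tip',c),lm('wheel_hub',c),lm('flap_bar',c))
p=np.array([.5185,.3])+.07*np.array([np.cos(2.845),np.sin(2.845)]);print(p,tool([*p,.19]))
E
```

```text
top green 36 [0.49645869 0.1312605  0.008     ] [0.52567376 0.12632847 0.008     ] -9.58221394251599 from hub -87.79934970199791
1 0.61
marker 93 [337.29422603 182.03456417] [340.70898941 152.96581352]
scene green 100 [0.51659827 0.23562024 0.008     ] [0.5118616  0.11448177 0.008     ] -92.23919530820066 from hub -92.20354772411115
1 0.88
marker 397 [136.91076895 264.00873043] [138.06091411 143.99099838]
marker dir [-0.63167287  0.15381784  0.75982199] slope 0.8630392643634167 yaw -13.685666105714322
(array([ 0.6029, -0.1885,  0.0023]), 0.83) (array([ 0.7178, -0.2206,  0.1043]), 0.7) (array([ 0.5307, -0.3225,  0.3049]), 0.59) (array([0.5189, 0.2992, 0.1366]), 0.69) (array([ 0.5072, -0.1685,  0.1504]), 0.76)
(array([ 0.6018, -0.1948,  0.0027]), 0.92) (array([ 0.7158, -0.2213,  0.1   ]), 0.69) (array([ 0.5334, -0.3209,  0.3062]), 0.74) (array([0.5212, 0.3032, 0.138 ]), 0.91) (array([ 0.5121, -0.1707,  0.1518]), 0.68)
[0.45155635 0.32045843] [-0.42703594 -0.13107662  0.05503578]
```

```bash
python3 -m pendant '[[-1,-0.428,-0.129,0.055,-0.513],[-1,-0.428,-0.129,0.055,-0.513],[-1,-0.428,-0.129,0.055,-0.513],[-1,-0.428,-0.129,0.055,-0.513],[-1,-0.428,-0.129,0.055,-0.513],[-1,-0.428,-0.129,0.055,-0.513],[-1,-0.428,-0.129,0.055,-0.513],[-1,-0.428,-0.129,0.055,-0.513]]' 60
cat >> h.py <<'E'
def hd():
    s=m.observe();Y=R.from_quat(s['orientation']).as_matrix()[:,1];return np.degrees(np.arctan2(Y[1],Y[0]))
E
python3 -c "
from h import *
print(hd(),tool([.4526,.3214,.19]),m.observe()['qpos'])"
```

```text
clock: 3.0
eef_pos: [0.4554, 0.3193, 0.1893]
orientation: [-0.377, 0.926, -0.0, -0.0]
force: [-0.6, 0.0, -0.5]
width: 0.0855
134.2412779068631 [ 0.00072115  0.00469954 -0.00094386] [ 4.60850820e-01  2.84454706e-01 -4.98193886e-02  1.23681699e+00
 -6.65664705e-04 -3.11304915e-01]
```

```bash
python3 -m pendant '[[-1,0.001,0.005,0,-0.16],[-1,0.001,0.005,0,-0.16],[-1,0.001,0.005,0,-0.16],[-1,0.001,0.005,0,-0.16],[-1,0.001,0.005,0,-0.16]]'
python3 -c "
from h import *
cv2.imwrite('pics/w1.png',m.snapshot('wrist'))
for l in ['wheel_hub','mic_tip','wheel_base']:print(l,lm(l,'wrist'))
print(hd(),tool([.4526,.3214,.116]),m.observe()['qpos'][5])"
```

```text
clock: 3.5
eef_pos: [0.4523, 0.3214, 0.1893]
orientation: [-0.595, 0.803, -0.0, -0.0]
force: [0.5, -0.1, 0.3]
width: 0.085
wheel_hub (array([0.5213, 0.3   , 0.1352]), 0.92)
mic_tip (array([ 0.5186,  0.3017, -0.0068]), 0.71)
wheel_base (array([ 0.5209,  0.3001, -0.0024]), 0.7)
162.95991302428158 [-0.00011992 -0.00042269  0.0977213 ] -0.8063626249941739
```

View pics/w1.png

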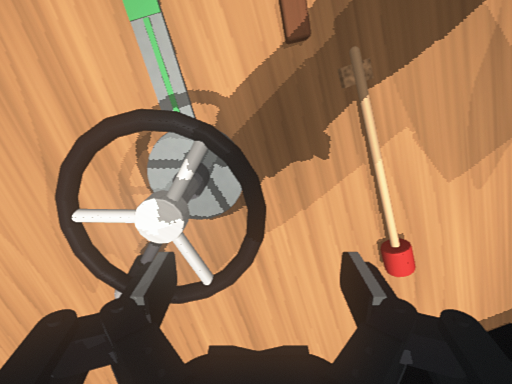

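```bash
python3 -c "
from h import *
h=np.array([.5205,.3005,.135])
print('hub',proj('wrist',h))
for a in range(0,360,30):print(a,proj('wrist',h+.07*np.array([np.cos(np.radians(a)),np.sin(np.radians(a)),0]))[0].round())
hsv=cv2.cvtColor(m.snapshot('wrist'),cv2.COLOR_BGR2HSV);g=cv2.inRange(hsv,(45,110,50),(85,255,255));g[120:]=0;g[:, 250:]=0
v,a,b,k=line(g>0);A,B=onz('wrist',a,.008),onz('wrist',b,.008);print(a,b,A,B,np.degrees(np.arctan2(*(A-B)[[1,0]])))
for p in [(75,216),(210,280)]:
  P=onz('wrist',p,.135);print(P,np.degrees(np.arctan2(P[1]-h[1],P[0]-h[0])),np.hypot(*(P-h)[:2]))
"
```

```text
hub [[161.64323354 215.80227376]]
0 [ 77. 241.]
30 [109. 275.]
60 [151. 293.]
90 [196. 292.]
120 [233. 271.]
150 [254. 235.]
180 [252. 189.]
210 [224. 146.]
240 [174. 121.]
270 [120. 123.]
300 [ 79. 151.]
330 [ 64. 196.]
[135.76058349  -4.58150147] [177.34309477 111.23585583] [0.5134434  0.12035334 0.008     ] [0.51589621 0.23109936 0.008     ] -91.26878173217254
[0.58165826 0.28197496 0.135     ] -16.851736639253843 0.06390234534851227
[0.50563162 0.36336104 0.135     ] 103.30747250701003 0.06459549972354413
```

```bash
python3 -m pendant '[[0.1,0,-0.002,0,0],[0.1,0,-0.002,0,0],[0.1,0,-0.002,0,0],[0.1,0,-0.002,0,0],[0.1,0,-0.002,0.05,0],[0.1,0,-0.002,0.0977,0],[0.1,0,-0.002,0.0977,0],[0.1,0,-0.002,0.0977,0]]' 50
python3 -m pendant '[[1,0,0,0,0],[1,0,0,0,0],[1,0,0,0,0],[1,0,0,0,0],[1,0,0,0,0],[1,0,0,0,0]]' 50
python3 -c "
from h import *
print(hd(),m.observe()['eef_pos']-[.5205,.3005,0])"
```

```text
clock: 4.55
eef_pos: [0.4537, 0.3209, 0.1165]
orientation: [-0.595, 0.804, -0.0, -0.001]
force: [-0.3, 0.2, 1.4]
width: 0.0385
clock: 5.15
eef_pos: [0.454, 0.3214, 0.1187]
orientation: [-0.595, 0.804, -0.0, 0.001]
force: [-3.3, -0.6, 6.2]
width: 0.0128
162.96972800923714 [-0.06652184  0.02086272  0.11866622]
```

```bash
python3 -m pendant '[[1,-0.013,-0.0009,0,0.0444],[1,-0.0257,-0.0036,0,0.0889],[1,-0.038,-0.0081,0,0.1333],[1,-0.0495,-0.0142,0,0.1778],[1,-0.06,-0.0218,0,0.2222],[1,-0.0694,-0.0309,0,0.2667],[1,-0.0774,-0.0411,0,0.3111],[1,-0.0839,-0.0524,0,0.3556]]' 50
python3 -c "
from h import *
e=m.observe();d=e['eef_pos']-[.5205,.3005,0];print(hd(),d,np.hypot(*d[:2]),np.degrees(np.arctan2(d[1],d[0])),e['force'],e['ft_torque'],e['qpos'])"
```

```text
clock: 5.95
eef_pos: [0.5091, 0.3698, 0.1188]
orientation: [-0.075, 0.997, -0.0, -0.001]
force: [-4.8, -4.1, -5.8]
width: 0.0122
98.63945387060191 [-0.01143411  0.06927294  0.11877925] 0.07021024701938344 99.37266234752614 [-4.80814648 -4.14362695 -5.80687278] [-0.64579307  0.78040906 -0.21487275] [ 4.95016320e-01  4.42396975e-01  8.90541189e-03  1.13867966e+00
 -1.49216331e-04  3.44229882e-01]
```

Good. Now 64° more.

```bash
python3 -m pendant '[[1,-0.013,-0.0009,0,0.0444],[1,-0.0257,-0.0036,0,0.0889],[1,-0.038,-0.0081,0,0.1333],[1,-0.0495,-0.0142,0,0.1778],[1,-0.06,-0.0218,0,0.2222],[1,-0.0694,-0.0309,0,0.2667],[1,-0.0774,-0.0411,0,0.3111],[1,-0.0839,-0.0524,0,0.3556]]' 50
python3 -c "
from h import *
for c in ('top','scene'):
  m.snapshot(c)
  print(lm('mic_tip',c),lm('wheel_hub',c))
im=m.snapshot('wrist');cv2.imwrite('pics/w2.png',im)
print(lm('mic_tip','wrist'),lm('wheel_hub','wrist'))
e=m.observe();d=e['eef_pos']-[.5205,.3005,0];print(hd(),d,np.hypot(*d[:2]),np.degrees(np.arctan2(d[1],d[0])),e['force'],e['ft_torque'],e['qpos'])"
```

```text
clock: 6.75
eef_pos: [0.5769, 0.3411, 0.1188]
orientation: [0.467, 0.884, -0.0, -0.001]
force: [-2.7, 4.0, -6.0]
width: 0.0125
(array([0.5319, 0.1494, 0.0693]), 0.66) (array([0.5215, 0.2995, 0.1361]), 0.69)
(array([0.5306, 0.1503, 0.0681]), 0.68) (array([0.5193, 0.3025, 0.1353]), 0.56)
(array([0.5272, 0.1458, 0.0628]), 0.65) (array([0.5244, 0.2995, 0.1355]), 0.57)
34.74031732680129 [0.05653972 0.04038755 0.11885968] 0.06948304704486709 35.53904096166873 [ 0.45601923  4.97387395 -8.10810033] [ 1.06565934  0.00469546 -0.318217  ] [4.08506450e-01 5.09566008e-01 1.23990610e-01 1.18618979e+00
 5.06052680e-05 1.37296994e+00]
```

View pics/w2.png

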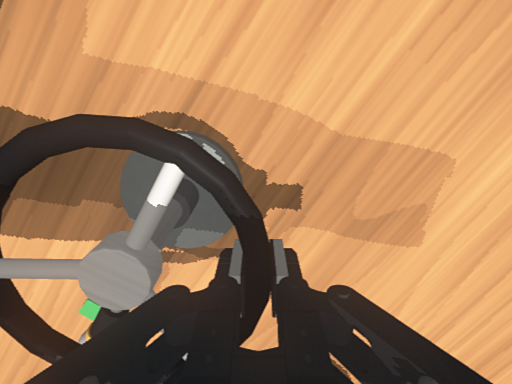

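```bash
python3 -m pendant '[[1,-0.0057,-0.0002,0,0.0194],[1,-0.0113,-0.0007,0,0.0389],[1,-0.0113,-0.0007,0,0.0389],[1,-0.0113,-0.0007,0,0.0389]]' 50
python3 -m pendant '[[0.1,0,0,0,0],[0.1,0,0,0,0],[0.1,0,0,0,0],[0.1,0,0,0,0],[0.1,0,0,-0.05,0],[0.1,0,0,-0.1,0],[0.1,0,0,-0.16,0],[0.1,0,0,-0.2,0]]'
python3 -c "
from h import *
for c in ('top','scene'):
  im=m.snapshot(c);cv2.imwrite(f'pics/{c}3.png',im)
  print(lm('mic_tip',c),lm('wheel_hub',c))
im=m.snapshot('wrist');cv2.imwrite('pics/w3.png',im)
print(lm('mic_tip','wrist'),lm('wheel_hub','wrist'))
print(hd(),tool([.525,.2,.28]))"
```

```text
clock: 7.6
eef_pos: [0.5813, 0.3338, 0.1188]
orientation: [0.516, 0.857, -0.0, -0.0]
force: [0.6, 4.3, -8.0]
width: 0.0123
clock: 8.4
eef_pos: [0.5817, 0.3338, 0.2725]
orientation: [0.516, 0.857, 0.001, 0.001]
force: [1.7, -0.2, 0.8]
width: 0.0383
(array([0.5124, 0.1457, 0.0673]), 0.83) (array([0.5184, 0.2983, 0.1362]), 0.73)
(array([0.5125, 0.1479, 0.064 ]), 0.64) (array([0.5211, 0.3025, 0.1372]), 0.68)
(array([0.5101, 0.1492, 0.0617]), 0.92) (array([0.5236, 0.3009, 0.1359]), 0.76)
27.86289856355109 [-0.12259224 -0.149589   -0.01614205]
```

View pics/w3.png

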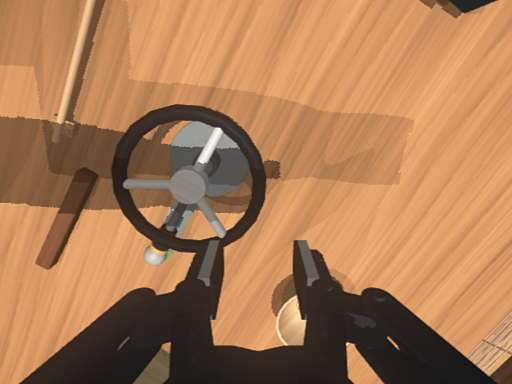

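```bash
python3 -c "
from h import *
h=np.array([.5205,.3005,.135])
for p in [(128,184),(219,131),(222,233)]:
  P=onz('wrist',p,.135);print(P,np.degrees(np.arctan2(P[1]-h[1],P[0]-h[0])),np.hypot(*(P-h)[:2]))
o,d=ray('wrist',(256,192));s=m.observe();Q=R.from_quat(s['orientation']).inv();print(Q.apply(o-s['eef_pos']),Q.apply(d))
hsv=cv2.cvtColor(cv2.imread('pics/w1.png'),cv2.COLOR_BGR2HSV)
"

```

```text
[0.46668488 0.27357683 0.135     ] -153.4216488957359 0.06017411405904344
[0.52449299 0.3627288  0.135     ] 86.32857703272383 0.06235677840294742
[0.57255795 0.26859401 0.135     ] -31.50387345558088 0.06105752945050264
[ 0.08361737  0.00014721 -0.14124743] [-0.31725939 -0.0064163   0.94837968]
```

```bash
python3 -c "
import cv2
a=cv2.imread('pics/top3.png')[130:240,90:250];b=cv2.imread('pics/scene3.png')[130:240,290:450]
cv2.imwrite('pics/c3.png',cv2.hconcat([cv2.resize(a,None,fx=2.5,fy=2.5,interpolation=2),cv2.resize(b,None,fx=2.5,fy=2.5,interpolation=2)]))"
```

```text
(no output)
```

View pics/c3.png

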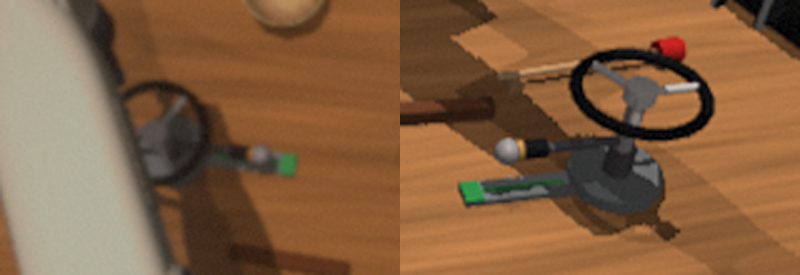

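The wheel reads about -93° against about -92° for the green line, so it is close. I'll check from above on the way to the flap.

```bash
python3 -m pendant '[[0,-0.105,-0.138,0,0.231],[0,-0.105,-0.138,0,0.231],[0,-0.105,-0.138,0,0.231],[0,-0.105,-0.138,0,0.231],[0,-0.105,-0.138,0,0.231],[0,-0.105,-0.138,0,0.231],[0,-0.105,-0.138,0,0.231]]'
python3 -c "
from h import *
print(hd())
im=m.snapshot('wrist');cv2.imwrite('pics/w4.png',im)
print(lm('mic_tip','wrist'),lm('wheel_hub','wrist'))
print(proj('wrist',[[.5205,.3005,0.008],[.5205,.3005,.066],[.5205,.3005,.135]]))"
```

```text
clock: 9.55
eef_pos: [0.5264, 0.2157, 0.2674]
orientation: [0.785, 0.619, -0.002, -0.001]
force: [-0.0, -0.2, 0.5]
width: 0.0429
-13.501800644416987
(array([0.5109, 0.1443, 0.0627]), 0.59) (array([0.5249, 0.3011, 0.1356]), 0.89)
[[238.78129852  97.4077206 ]
 [235.40122586  97.84997062]
 [229.52187085  98.61922772]]
```

View pics/w4.png

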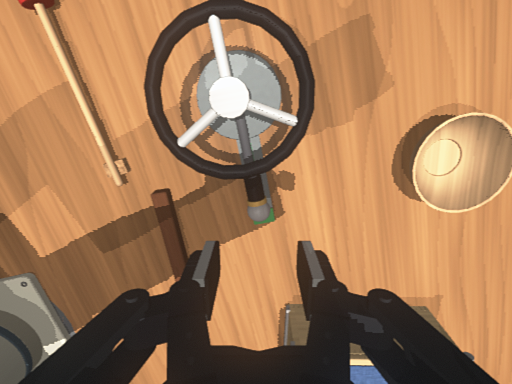

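```bash
python3 -c "
from h import *
im=cv2.imread('pics/w4.png');x0,y0=220,150
z=cv2.resize(im[y0:240,x0:300],None,fx=7,fy=7,interpolation=2)
h=np.array([.5205,.3005,0])
def pt(a,r,l,zz):
  a=np.radians(a);return h+[r*np.cos(a)-l*np.sin(a),r*np.sin(a)+l*np.cos(a),zz]
for a,c in((-91,(0,255,255)),(-93,(255,0,255))):
  for pl in ([pt(a,100,16,.008),pt(a,185,16,.008),pt(a,185,-16,.008),pt(a,100,-16,.008)],[pt(a,90,0,.066),pt(a,155,0,.066)]):
    q=(proj('wrist',pl)-[x0,y0])*7+3.5
    cv2.polylines(z,[q.astype(int)],False,c,1)
cv2.imwrite('pics/c4.png',z)
hsv=cv2.cvtColor(im,cv2.COLOR_BGR2HSV);g=cv2.inRange(hsv,(45,90,40),(85,255,255));ys,xs=np.nonzero(g);k=(ys>150)&(ys<240)&(xs>220)&(xs<300);print(sorted(zip(ys[k],xs[k])))
"
```

```text
[(np.int64(208), np.int64(271)), (np.int64(209), np.int64(271)), (np.int64(209), np.int64(272)), (np.int64(210), np.int64(271)), (np.int64(210), np.int64(272)), (np.int64(211), np.int64(271)), (np.int64(211), np.int64(272)), (np.int64(212), np.int64(271)), (np.int64(212), np.int64(272)), (np.int64(213), np.int64(270)), (np.int64(213), np.int64(271)), (np.int64(213), np.int64(272)), (np.int64(213), np.int64(273)), (np.int64(214), np.int64(270)), (np.int64(214), np.int64(271)), (np.int64(214), np.int64(272)), (np.int64(214), np.int64(273)), (np.int64(215), np.int64(270)), (np.int64(215), np.int64(271)), (np.int64(215), np.int64(272)), (np.int64(215), np.int64(273)), (np.int64(216), np.int64(269)), (np.int64(216), np.int64(270)), (np.int64(216), np.int64(271)), (np.int64(216), np.int64(272)), (np.int64(216), np.int64(273)), (np.int64(217), np.int64(268)), (np.int64(217), np.int64(269)), (np.int64(217), np.int64(270)), (np.int64(217), np.int64(271)), (np.int64(217), np.int64(272)), (np.int64(217), np.int64(273)), (np.int64(218), np.int64(268)), (np.int64(218), np.int64(269)), (np.int64(2
[... 920 characters left out ...]
.int64(221), np.int64(269)), (np.int64(221), np.int64(270)), (np.int64(222), np.int64(254)), (np.int64(222), np.int64(255)), (np.int64(222), np.int64(256)), (np.int64(222), np.int64(257)), (np.int64(222), np.int64(258)), (np.int64(222), np.int64(259)), (np.int64(222), np.int64(260)), (np.int64(222), np.int64(261)), (np.int64(222), np.int64(262)), (np.int64(222), np.int64(263)), (np.int64(222), np.int64(264)), (np.int64(222), np.int64(265)), (np.int64(222), np.int64(266)), (np.int64(223), np.int64(254)), (np.int64(223), np.int64(255)), (np.int64(223), np.int64(256)), (np.int64(223), np.int64(257)), (np.int64(223), np.int64(258)), (np.int64(223), np.int64(259)), (np.int64(223), np.int64(260))]
```

View pics/c4.png

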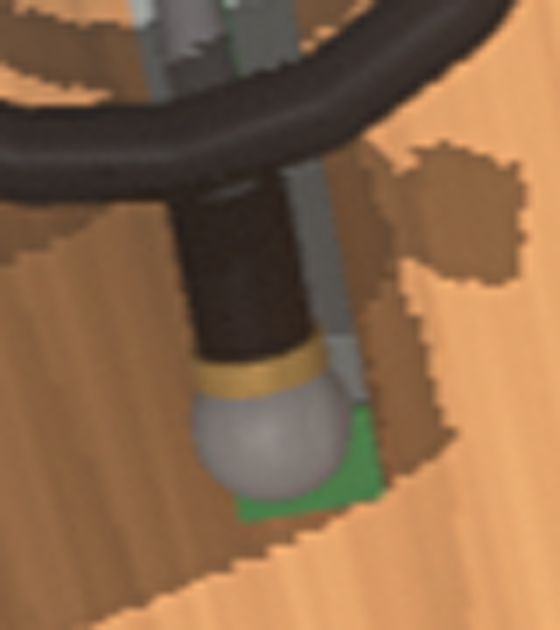

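```bash
python3 -c "
from h import *
h=np.array([.5205,.3005,0])
def a(p,z):
  P=onz('wrist',p,z);d=P-h;return P.round(4),np.degrees(np.arctan2(d[1],d[0])).round(2),np.hypot(*d[:2]).round(4)
print('green',a((264.3,221.3),.008),a((254,223),.008),a((274.6,219.5),.008))
print('base',a((239,92),.008))
print('ball',a((258.9,211.4),.066),'neck',a((220+258/7,150+370/7),.066),'body',a((220+232/7,150+200/7),.066))
"
```

```text
green (array([0.5125, 0.1188, 0.008 ]), np.float64(-92.51), np.float64(0.1819)) (array([0.4966, 0.1197, 0.008 ]), np.float64(-97.52), np.float64(0.1824)) (array([0.5284, 0.118 , 0.008 ]), np.float64(-87.52), np.float64(0.1826))
base (array([0.5225, 0.3069, 0.008 ]), np.float64(72.73), np.float64(0.0067))
ball (array([0.5139, 0.1598, 0.066 ]), np.float64(-92.67), np.float64(0.1409)) neck (array([0.5142, 0.1718, 0.066 ]), np.float64(-92.82), np.float64(0.1288)) body (array([0.5173, 0.204 , 0.066 ]), np.float64(-91.92), np.float64(0.0965))
```

The mic axis reads -92.7° and the green line -92.5°, so the wheel is done. Now to the flap bar.

```bash
python3 -m pendant '[[-0.4,-0.505,0.0973,0.04,0],[-0.4,-0.505,0.0973,0.04,0],[-0.4,-0.505,0.0973,0.04,0],[-0.4,-0.505,0.0973,0.04,0],[-0.4,-0.505,0.0973,0.04,0],[-0.4,-0.505,0.0973,0.04,0],[-0.4,-0.505,0.0973,0.04,0],[-0.4,-0.505,0.0973,0.04,0]]'
python3 -m pendant '[[-0.4,-0.005,0,0,0],[-0.4,-0.005,0,0,0]]'
python3 -c "
from h import *
im=m.snapshot('wrist');cv2.imwrite('pics/w5.png',im)
for l in['flap_bar','flap_hinge','case','marker_tip']:print(l,lm(l,'wrist'))
print(hd(),tool([.509,-.170,.131]),m.observe()['qpos'])"
```

```text
clock: 10.5
eef_pos: [0.508, -0.1721, 0.2377]
orientation: [0.785, 0.619, -0.002, -0.001]
force: [0.4, 0.7, -0.4]
width: 0.0601
clock: 10.7
eef_pos: [0.5069, -0.1768, 0.2372]
orientation: [0.786, 0.618, -0.002, -0.001]
force: [0.4, 0.8, -0.3]
width: 0.0599
flap_bar (array([ 0.5103, -0.1647,  0.1475]), 0.82)
flap_hinge (array([ 0.7155, -0.2291,  0.1045]), 0.9)
case (array([ 0.5979, -0.1983,  0.0006]), 0.6)
marker_tip (array([ 0.7146, -0.2244,  0.1042]), 0.42)
-13.412997131908723 [0.00660639 0.00107765 0.14267981] [-0.48605631  0.23529323  0.0068426   1.34438042 -0.00282588  1.31884087]
```

View pics/w5.png

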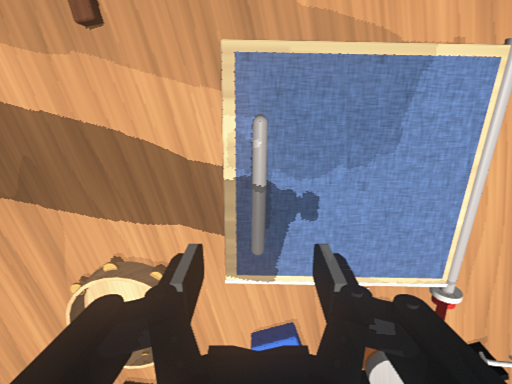

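```bash
python3 -c "
from h import *
A,B=onz('wrist',(260.5,117),.150),onz('wrist',(257.5,252),.150)
print(A,B,(A+B)/2,np.linalg.norm(A-B),'yaw',np.degrees(np.arctan2(*(A-B)[[1,0]]))-90)
for p in[(222,40),(227,283),(506,44),(443,286)]:print(onz('wrist',p,.11))
c=(A+B)/2;print(tool([c[0],c[1],.131]))
P,Q=onz('wrist',(512,50),.105),onz('wrist',(458,283),.105);print('hinge',P,Q)
"
```

```text
[ 0.52516313 -0.10886183  0.15      ] [ 0.49544018 -0.22322706  0.15      ] [ 0.51030166 -0.16604445  0.15      ] 0.11816454184556804 yaw -14.568579670673842
[ 0.50775978 -0.0437199   0.11      ]
[ 0.44791855 -0.27614885  0.11      ]
[ 0.7377625  -0.10175635  0.11      ]
[ 0.67991886 -0.33508266  0.11      ]
[0.01213917 0.00154243 0.14266623]
hinge [ 0.74684429 -0.10789298  0.105     ] [ 0.69924023 -0.33936547  0.105     ]
```

```bash
python3 -m pendant '[[-0.2,0.011,0.0015,0,0.0055],[-0.2,0.011,0.0015,0.06,0.0055],[-0.2,0.011,0.0015,0.1,0.0055],[-0.2,0.011,0.0015,0.142,0.0055],[-0.2,0.011,0.0015,0.142,0.0055],[-0.2,0.011,0.0015,0.142,0.0055]]' 70
python3 -m pendant '[[1,0,0,0,0],[1,0,0,0,0],[1,0,0,0,0],[1,0,0,0,0],[1,0,0,0,0],[1,0,0,0,0],[1,0,0,0,0]]' 70
python3 -c "
from h import *
s=m.observe();print(hd(),s['eef_pos'],s['force'],s['width'])
im=m.snapshot('scene');cv2.imwrite('pics/scene6.png',im);m.snapshot('top')
r=[]
for c in('scene','top'):
  t=m.trace('marker_tip',c)[0]['mask'];v,a,b,k=line(t);print(c,a,b,k);r.append((c,a,b))
from scipy.optimize import least_squares
y=np.radians(-14.4);X=np.array([np.cos(y),np.sin(y),0]);Y=np.array([-X[1],X[0],0]);H=np.array([.718,-.220,.105])
for th in np.arange(.8,.96,.02):
  e=[]
  for c,a,b in r:
    P=proj(c,[H-.142*Y,H-.142*Y+.25*(-X*np.cos(th)+[0,0,np.sin(th)])]);e.append(P.round(1).tolist())
  print(th.round(2),e)
"
```

```text
clock: 11.55
eef_pos: [0.5103, -0.1662, 0.1323]
orientation: [0.79, 0.613, -0.002, -0.0]
force: [0.1, -0.4, 0.1]
width: 0.0512
clock: 12.25
eef_pos: [0.5097, -0.166, 0.1338]
orientation: [0.79, 0.613, -0.002, -0.0]
force: [-5.9, 2.1, 10.1]
width: 0.0096
-14.33808775609367 [ 0.50969284 -0.16604954  0.13379623] [-5.85291925  2.14415894 10.06675529] 0.009593464777101582
scene [136.92147536 265.00695635] [137.82800727 144.98359827] 482Traceback (most recent call last):
  File "<string>", line 7, in <module>
    t=m.trace('marker_tip',c)[0]['mask'];v,a,b,k=line(t);print(c,a,b,k);r.append((c,a,b))
      ~~~~~~~~~~~~~~~~~~~~~~~^^^
IndexError: list index out of range
```

```bash
python3 -c "
from h import *
from scipy.optimize import least_squares
y=np.radians(-14.4);X=np.array([np.cos(y),np.sin(y),0]);Y=np.array([-X[1],X[0],0]);H=np.array([.718,-.220,.105])
for c,f,bx in(('scene','pics/scene6.png',(100,170,120,300)),('top','pics/top0.png',(325,350,140,210))):
  im=cv2.imread(f);hsv=cv2.cvtColor(im,cv2.COLOR_BGR2HSV);g=(cv2.inRange(hsv,(0,150,60),(6,255,255))|cv2.inRange(hsv,(172,150,60),(180,255,255)))>0
  k=np.zeros_like(g);k[bx[2]:bx[3],bx[0]:bx[1]]=g[bx[2]:bx[3],bx[0]:bx[1]]
  ys,xs=np.nonzero(k)
  print(c,k.sum(),[(int(q),xs[ys==q].min(),xs[ys==q].max()) for q in np.unique(ys)][::4 if c=='scene' else 2])
  for th in np.arange(.82,.98,.02):
    print(th.round(2),proj(c,[H-.142*Y,H-.142*Y+.25*(-X*np.cos(th)+[0,0,np.sin(th)])]).round(1).tolist())
"
```

```text
scene 454 [(145, np.int64(136), np.int64(140)), (149, np.int64(135), np.int64(141)), (153, np.int64(136), np.int64(139)), (157, np.int64(136), np.int64(140)), (161, np.int64(136), np.int64(139)), (165, np.int64(137), np.int64(139)), (169, np.int64(137), np.int64(139)), (173, np.int64(137), np.int64(139)), (177, np.int64(137), np.int64(139)), (181, np.int64(137), np.int64(139)), (185, np.int64(136), np.int64(140)), (189, np.int64(136), np.int64(140)), (193, np.int64(136), np.int64(139)), (197, np.int64(137), np.int64(139)), (201, np.int64(136), np.int64(139)), (205, np.int64(136), np.int64(139)), (209, np.int64(137), np.int64(139)), (213, np.int64(137), np.int64(139)), (217, np.int64(136), np.int64(139)), (221, np.int64(136), np.int64(136)), (228, np.int64(137), np.int64(139)), (232, np.int64(136), np.int64(139)), (236, np.int64(136), np.int64(139)), (240, np.int64(136), np.int64(139)), (244, np.int64(136), np.int64(139)), (248, np.int64(136), np.int64(139)), (252, np.int64(137), np.int64(139)), (256, np.int64(136), np.int64(139)), (260, np.int64(135), np.int64(138)), (264, np.int64(1
[... 528 characters left out ...]
nt64(339), np.int64(340)), (166, np.int64(339), np.int64(340)), (168, np.int64(338), np.int64(339)), (170, np.int64(339), np.int64(339)), (172, np.int64(338), np.int64(339)), (174, np.int64(338), np.int64(339)), (176, np.int64(338), np.int64(339)), (178, np.int64(337), np.int64(339)), (180, np.int64(336), np.int64(340)), (182, np.int64(337), np.int64(339))]
0.82 [[340.3, 153.2], [334.9, 186.5]]
0.84 [[340.3, 153.2], [335.4, 185.2]]
0.86 [[340.3, 153.2], [335.9, 183.9]]
0.88 [[340.3, 153.2], [336.4, 182.6]]
0.9 [[340.3, 153.2], [336.9, 181.2]]
0.92 [[340.3, 153.2], [337.4, 179.8]]
0.94 [[340.3, 153.2], [337.9, 178.5]]
0.96 [[340.3, 153.2], [338.5, 177.0]]
0.98 [[340.3, 153.2], [339.0, 175.6]]
```

```bash
python3 -c "
import cv2
a=cv2.imread('pics/top0.png')[135:215,300:365];b=cv2.imread('pics/scene6.png')[130:280,100:270]
cv2.imwrite('pics/c6.png',cv2.hconcat([cv2.resize(a,(406,500),interpolation=2),cv2.resize(b,(390,500),interpolation=2)]))"
```

```text
(no output)
```

View pics/c6.png

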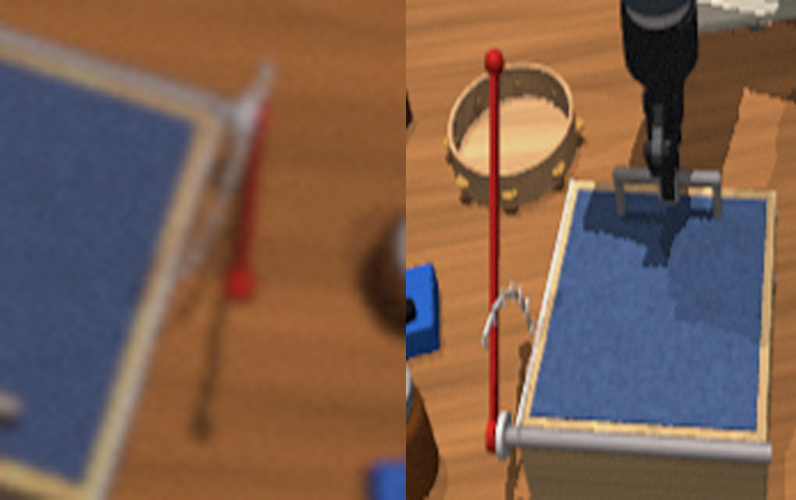

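```bash
python3 -m pendant '[[1,0,0.0037,-0.0157,0],[1,0,0.0083,-0.0311,0],[1,0,0.0137,-0.0463,0],[1,0,0.02,-0.0611,0],[1,0,0.0271,-0.0756,0],[1,0,0.0349,-0.0897,0],[1,0,0.0435,-0.1033,0],[1,0,0.0529,-0.1164,0]]' 60
cat >> h.py <<'E'
yaw=np.radians(-14.4);X=np.array([np.cos(yaw),np.sin(yaw),0]);Z=np.array([0,0,1.]);T0=np.array([.5097,-.1660,.1338])
H0=T0+.215*X-.045*Z
def at(th): a=.2063+th;return H0+.21966*(-X*np.cos(a)+Z*np.sin(a))
def flap():
    d=m.observe()['eef_pos']-H0;return np.arctan2(d[2],-d@X)-.2063,np.hypot(d@X,d[2])
E
python3 -c "
from h import *
s=m.observe();print(flap(),s['force'],s['width'],hd())
for t in np.arange(.495,.89,.055):print(t.round(3),tool(at(t)).round(4))"
```

```text
clock: 13.25
eef_pos: [0.5464, -0.1756, 0.2213]
orientation: [0.79, 0.613, -0.004, -0.002]
force: [-8.6, -1.3, -1.0]
width: 0.0098
(np.float64(0.4360234225994051), np.float64(0.22111583518165642)) [-8.60299759 -1.28049047 -1.00257234] 0.00983495991653869 -14.3735971632939
0.495 [ 0.0002  0.0122 -0.0124]
0.55 [ 0.0001  0.0229 -0.0245]
0.605 [ 0.0001  0.0341 -0.036 ]
0.66 [ 0.      0.046  -0.0469]
0.715 [-0.      0.0585 -0.0571]
0.77 [-0.0001  0.0716 -0.0665]
0.825 [-0.0001  0.0851 -0.0753]
0.88 [-0.0001  0.0991 -0.0833]
```

```bash
python3 -m pendant '[[1,0,0.0122,-0.0124,0],[1,0,0.0229,-0.0245,0],[1,0,0.0341,-0.036,0],[1,0,0.046,-0.0469,0],[1,0,0.0585,-0.0571,0],[1,0,0.0716,-0.0665,0],[1,0,0.0851,-0.0753,0],[1,0,0.0991,-0.0833,0]]' 60
python3 -c "
from h import *
for c in('scene','top'):
  im=m.snapshot(c);cv2.imwrite(f'pics/{c}7.png',im)
  for l in('flap_bar','marker_tip','flap_hinge'):print(c,l,lm(l,c))
s=m.observe();print(flap(),s['force'],s['width'],hd())
a=cv2.imread('pics/top7.png')[120:220,270:370];b=cv2.imread('pics/scene7.png')[110:280,100:270]
cv2.imwrite('pics/c7.png',cv2.hconcat([cv2.resize(a,(360,360),interpolation=2),cv2.resize(b,(440,440),interpolation=2)[:360]]) if 0 else cv2.hconcat([cv2.resize(a,(400,400),interpolation=2),cv2.resize(b,(400,400),interpolation=2)]))"
```

```text
clock: 14.05
eef_pos: [0.6166, -0.1939, 0.2866]
orientation: [0.79, 0.613, -0.005, -0.002]
force: [-15.1, 1.2, 16.7]
width: 0.0096
scene flap_bar (array([ 0.6177, -0.1988,  0.2994]), 0.84)
scene marker_tip (array([ 0.5328, -0.3244,  0.2994]), 0.61)
scene flap_hinge (array([ 0.7143, -0.2213,  0.1029]), 0.72)
top flap_bar (array([ 0.6173, -0.198 ,  0.2958]), 0.63)
top marker_tip (array([ 0.5348, -0.3214,  0.3054]), 0.63)
top flap_hinge (array([ 0.7224, -0.2225,  0.1059]), 0.67)
(np.float64(0.8783770461832631), np.float64(0.22367900973731167)) [-15.47215743   2.26188852  17.87949981] 0.009610428863664588 -14.413999699770189
```

View pics/c7.png

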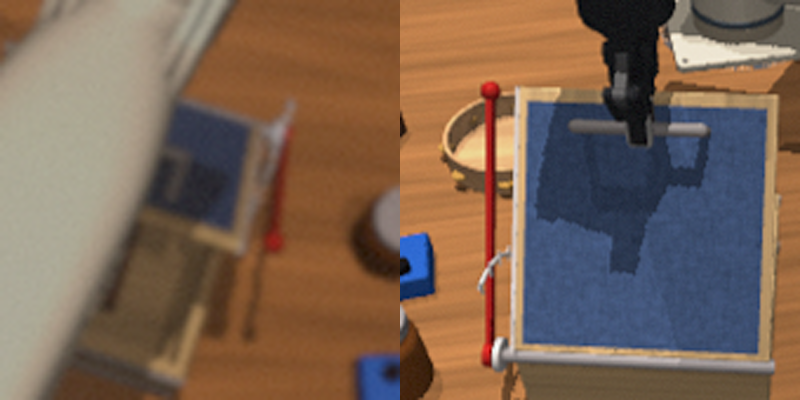

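```bash
python3 -m pendant '[[1,0,0.0036,-0.0019,0],[1,0,0.0073,-0.0038,0],[1,0,0.0073,-0.0038,0],[1,0,0.0073,-0.0038,0],[1,0,0.0073,-0.0038,0]]' 60
python3 -c "
from h import *
s=m.observe();print(flap(),s['force'],s['width'],s['qvel'].round(3))
L={'flap_bar':[],'marker_tip':[],'flap_hinge':[]}
for c in('scene','top'):
  for i in range(3):
    m.snapshot(c)
    for l in L:
      r=lm(l,c)
      if r: L[l].append(r[0])
im=m.snapshot('top');cv2.imwrite('pics/top8.png',im);im=m.snapshot('wrist');cv2.imwrite('pics/w8.png',im);print(lm('flap_bar','wrist'))
A={l:np.mean(v,0) for l,v in L.items()}
for l in L:print(l,len(L[l]),A[l],np.std(L[l],0))
for l,a0 in(('flap_bar',.2063),('marker_tip',0)):
  for H in (A['flap_hinge'],np.array([.718,-.2205,.105])):
    d=A[l]-H;print(l,np.arctan2(d[2],-d@X)-a0,np.hypot(d@X,d[2]))
s=m.observe();print(flap(),s['force'],s['width'])
"
```

```text
clock: 14.95
eef_pos: [0.6215, -0.1952, 0.2894]
orientation: [0.79, 0.613, -0.005, -0.002]
force: [-5.2, 1.6, -1.3]
width: 0.0099
(np.float64(0.9041685998829584), np.float64(0.2239259437165457)) [-5.23554682  1.59252798 -1.27148557] 0.009875892020405324 [ 0.     0.001 -0.    -0.001  0.002  0.   ]
(array([ 0.6212, -0.1935,  0.2964]), 0.81)
flap_bar 5 [ 0.60254 -0.1004   0.24138] [0.039258   0.20025447 0.12059893]
marker_tip 6 [ 0.53383333 -0.32345     0.30323333] [0.00172305 0.00119548 0.001669  ]
flap_hinge 6 [ 0.68315    -0.16196667  0.09741667] [0.07696888 0.13795226 0.01503124]
flap_bar 0.789038067210051 0.17160085235955466
flap_bar 0.5599683693731244 0.1966684268858034
marker_tip 1.101111183229307 0.23081099596259824
marker_tip 0.9141793255544872 0.2502750583206221
(np.float64(0.9040312202576605), np.float64(0.22393493478073576)) [-5.67127078  1.47668117 -1.73766347] 0.009799010642131425
```

View pics/w8.png

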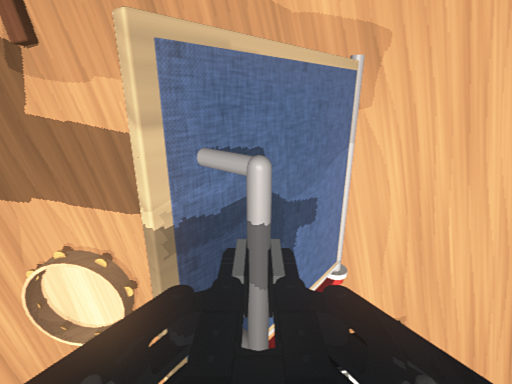

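Kinematics put the flap at about 0.895 rad and the landmarks put the pointer at about 0.91. I'll compare the two directly in fresh pictures, numerically.

```bash
python3 -c "
from h import *
im=np.mean([m.snapshot('scene').astype(float) for _ in range(3)],0);cv2.imwrite('pics/scene9.png',im)
L=[];
for c in('scene','top'):
  m.snapshot(c)
  print(c,lm('flap_bar',c),lm('marker_tip',c))
H=np.array([.7178,-.2205,.105]);Yv=np.array([-X[1],X[0],0])
def fp(th,x,y,z): return H+y*Yv+x*(X*np.cos(th)-Z*np.sin(th))+z*(X*np.sin(th)+Z*np.cos(th))
red=im[...,2]-im[...,:2].max(2)
sat=im[...,0]-im[...,2]   # blue minus red: lining
P=[];Lf=[];Rt=[]
for v in range(160,250):
  w=np.clip(red[v,132:144]-60,0,None)
  if w.sum()>100:P.append((v,(w*np.arange(132,144)).sum()/w.sum()))
  b=sat[v]>0
  xs=np.arange(512)[b&(np.arange(512)>142)&(np.arange(512)<272)]
  if len(xs):
    Lf.append((v,xs.min()));Rt.append((v,xs.max()))
def fit(Q,n):
  Q=np.array(Q,float);p=np.polyfit(Q[:,0],Q[:,1],1)
  for _ in range(3):
    r=Q[:,1]-np.polyval(p,Q[:,0]);k=abs(r)<max(.7,1.5*np.median(abs(r)));p=np.polyfit(Q[k,0],Q[k,1],1)
  print(n,'slope',p[0].round(4),'x@205',np.polyval(p,205).round(2),k.sum(),r.std().round(2));return p
fit(P,'pointer');fit(Lf,'lining L');fit(Rt,'lining R')
for th in(.86,.88,.90,.92,.94):
  o=[]
  for y,z in((-.142,0),(-.112,.006),(.112,.006)):
    a,b=proj('scene',[fp(th,-.03,y,z),fp(th,-.22,y,z)]);s=(b-a)[0]/(b-a)[1];o+=[round(s,4),round(a[0]+s*(205-a[1]),2)]
  print(th,o)
"
```

```text
scene (array([ 0.6234, -0.197 ,  0.3025]), 0.7) (array([ 0.5335, -0.3245,  0.3037]), 0.55)
top (array([ 0.6192, -0.1985,  0.3017]), 0.84) None
pointer slope -0.002 x@205 137.32 83 0.14
lining L slope -0.0111 x@205 152.78 90 0.29
lining R slope -0.0347 x@205 253.19 90 0.3
0.86 [np.float64(-0.0191), np.float64(140.46), np.float64(-0.0206), np.float64(153.15), np.float64(-0.0334), np.float64(256.29)]
0.88 [np.float64(-0.0121), np.float64(140.08), np.float64(-0.0143), np.float64(152.79), np.float64(-0.0329), np.float64(256.26)]
0.9 [np.float64(-0.005), np.float64(139.68), np.float64(-0.008), np.float64(152.43), np.float64(-0.0323), np.float64(256.23)]
0.92 [np.float64(0.0021), np.float64(139.29), np.float64(-0.0016), np.float64(152.06), np.float64(-0.0318), np.float64(256.19)]
0.94 [np.float64(0.0094), np.float64(138.89), np.float64(0.0049), np.float64(151.69), np.float64(-0.0312), np.float64(256.16)][ WARN:0@4.839] global loadsave.cpp:1063 imwrite_ Unsupported depth image for selected encoder is fallbacked to CV_8U.
```

The direct image comparison puts the flap 0.018 rad below the pointer, which agrees with the kinematics. A small final lift follows.

```bash
python3 -m pendant '[[1,0,0.0024,-0.0012,0],[1,0,0.0048,-0.0023,0],[1,0,0.0048,-0.0023,0],[1,0,0.0048,-0.0023,0],[1,0,0.0048,-0.0023,0]]' 60
python3 -c "
from h import *
im=np.mean([m.snapshot('scene').astype(float) for _ in range(3)],0)
s=m.observe();d=s['eef_pos']-H0;print('theta from X',np.arccos(-d@X/.21966)-.2063,flap(),s['force'],s['width'],s['qvel'].round(3))
red=im[...,2]-im[...,:2].max(2);sat=im[...,0]-im[...,2];P=[];L=[];Rr=[]
for v in range(160,250):
  w=np.clip(red[v,132:144]-60,0,None)
  if w.sum()>100:P.append((v,(w*np.arange(132,144)).sum()/w.sum()))
  xs=np.nonzero(sat[v,143:272]>0)[0]+143;L.append((v,xs.min()));Rr.append((v,xs.max()))
for Q in(P,L,Rr):
  Q=np.array(Q,float);p=np.polyfit(*Q.T,1)
  for _ in range(3):
    r=Q[:,1]-np.polyval(p,Q[:,0]);k=abs(r)<max(.7,1.5*np.median(abs(r)));p=np.polyfit(Q[k,0],Q[k,1],1)
  print(p[0])
for l in ('wheel_hub','mic_tip','jar','pedal','tambourine','clave','bowl','mallet','flap_bar','marker_tip'):print(l,lm(l,'scene'))
"
```

```text
clock: 17.25
eef_pos: [0.625, -0.1962, 0.2917]
orientation: [0.79, 0.613, -0.005, -0.001]
force: [-5.3, 1.2, 3.3]
width: 0.0094
theta from X 0.9129235987717986 (np.float64(0.922996471416529), np.float64(0.22433041333260603)) [-4.79328466  0.80545053  2.36966296] 0.009839715831793796 [ 0.001 -0.001 -0.    -0.    -0.001 -0.   ]
-0.0019430632768160884
-0.01663579865827064
-0.03337037494340905
wheel_hub (array([0.5203, 0.3015, 0.1368]), 0.81)
mic_tip (array([0.5147, 0.15  , 0.0665]), 0.77)
jar (array([ 0.6114, -0.4767,  0.0015]), 0.84)
pedal (array([ 4.652e-01, -5.068e-01,  2.000e-04]), 0.79)
tambourine (array([ 0.2572, -0.3624,  0.001 ]), 0.59)
clave (array([ 0.3646,  0.1102, -0.0019]), 0.7)
bowl (array([0.7783, 0.1547, 0.0018]), 0.78)
mallet (array([ 0.3226,  0.3581, -0.0007]), 0.78)
flap_bar (array([ 0.6254, -0.2018,  0.3045]), 0.87)
marker_tip (array([ 0.5346, -0.323 ,  0.3024]), 0.95)
```

The left lining slope moved the wrong way, because the edges were only located to a whole pixel. I'll redo it at sub-pixel level on both pictures.

```bash
python3 -c "
from h import *
new=np.mean([m.snapshot('scene').astype(float) for _ in range(4)],0)
cv2.imwrite('pics/scene10.png',new.astype(np.uint8))
H=np.array([.7178,-.2205,.105]);Yv=np.array([-X[1],X[0],0])
def fp(th,x,y,z): return H+y*Yv+x*(X*np.cos(th)-Z*np.sin(th))+z*(X*np.sin(th)+Z*np.cos(th))
def edge(im,lo,hi,sg,f):
  Q=[]
  for v in range(158,252):
    r=f[v,lo:hi]; g=np.clip(sg*np.gradient(r),0,None); j=g.argmax(); a,b=max(0,j-2),j+3
    Q.append((v,lo+(g[a:b]*np.arange(a,min(b,len(g)))).sum()/g[a:b].sum()))
  Q=np.array(Q);p=np.polyfit(*Q.T,1)
  for _ in range(5):
    r=Q[:,1]-np.polyval(p,Q[:,0]);k=abs(r)<2.5*np.median(abs(r))+.05;p=np.polyfit(Q[k,0],Q[k,1],1)
  return p[0].round(4),np.polyval(p,205).round(2),int(k.sum()),r[k].std().round(2)
for n,im in(('old',cv2.imread('pics/scene9.png').astype(float)),('new',new)):
  im=cv2.GaussianBlur(im,(1,5),0)
  br=im[...,0]-im[...,2];red=im[...,2]-im[...,1]
  print(n,'ptr L',edge(im,131,138,1,red),'ptr R',edge(im,137,145,-1,red),'lin L',edge(im,146,158,1,br),'lin R',edge(im,248,259,-1,br))
for th in(.88,.90,.92,.94):
  o=[]
  for y,z in((-.142,0),(-.112,.006),(.112,.006)):
    a,b=proj('scene',[fp(th,-.03,y,z),fp(th,-.22,y,z)]);o.append(round((b-a)[0]/(b-a)[1],4))
  print(th,o)
"
```

```text
old ptr L (np.float64(-0.0009), np.float64(136.2), 72, np.float64(0.06)) ptr R (np.float64(-0.0041), np.float64(138.55), 78, np.float64(0.12)) lin L (np.float64(-0.0925), np.float64(149.79), 74, np.float64(1.02)) lin R (np.float64(-0.0357), np.float64(253.8), 94, np.float64(0.05))
new ptr L (np.float64(0.0003), np.float64(136.17), 84, np.float64(0.11)) ptr R (np.float64(-0.0058), np.float64(138.51), 84, np.float64(0.15)) lin L (np.float64(-0.0393), np.float64(150.22), 94, np.float64(2.26)) lin R (np.float64(-0.0348), np.float64(253.76), 94, np.float64(0.05))
0.88 [np.float64(-0.0121), np.float64(-0.0143), np.float64(-0.0329)]
0.9 [np.float64(-0.005), np.float64(-0.008), np.float64(-0.0323)]
0.92 [np.float64(0.0021), np.float64(-0.0016), np.float64(-0.0318)]
0.94 [np.float64(0.0094), np.float64(0.0049), np.float64(-0.0312)]
```

```bash
python3 -c "
from h import *
for n in('9','10'):
  im=cv2.imread(f'pics/scene{n}.png').astype(float);br=im[...,0]-im[...,2]
  for v in (165,205,245):print(n,v,br[v,144:160].astype(int))
  for T in(-20,0,20):
    Q=[]
    for v in range(158,252):
      r=br[v,144:165];j=np.nonzero(r<T)[0]
      j=j[j<14].max()
      if j<20:Q.append((v,144+j+(T-r[j])/(r[j+1]-r[j])))
    Q=np.array(Q);p=np.polyfit(*Q.T,1)
    for _ in range(5):
      r=Q[:,1]-np.polyval(p,Q[:,0]);k=abs(r)<2.5*np.median(abs(r))+.05;p=np.polyfit(Q[k,0],Q[k,1],1)
    print(n,T,p[0].round(4),np.polyval(p,205).round(2),k.sum(),r[k].std().round(2))
"
```

```text
9 165 [-106 -106 -109  -74  -23  -40  -84  -97  -73   11   62   57   56   56
   54   56]
9 205 [-119 -121 -126  -41  -13  -65  -94  -97  -26   49   57   53   55   57
   52   50]
9 245 [-118 -120 -104  -27  -36  -76  -92  -68   13   59   54   55   56   55
   54   56]
9 -20 -0.0126 152.03 94 0.07
9 0 -0.0127 152.28 94 0.07
9 20 -0.0125 152.57 94 0.08
10 165 [-105 -107 -112  -35  -25  -77  -97 -102  -12   65   57   54   56   55
   54   55]
10 205 [-122 -123 -104  -28  -21  -76  -96  -70   12   60   55   53   55   42
   35   37]
10 245 [-119 -122  -81  -23  -38  -77  -92  -42   32   57   53   54   54   55
   56   56]
10 -20 -0.0072 151.71 94 0.07
10 0 -0.0072 151.96 94 0.07
10 20 -0.0071 152.25 94 0.07
```

The sub-pixel fit is clean: flap 0.912 and pointer about 0.915, with the kinematics at 0.913. The flap is steady, so I'll hand in.

```bash
python3 -c "
from h import *
s=m.observe();d=s['eef_pos']-H0;print(s['clock'],np.arccos(-d@X/.21966)-.2063,s['force'],s['width'],abs(s['qvel']).max())
print(m.sign_off())"
```

```text
18.1 0.9128277702299324 [-4.9641722   0.54806945  2.45595764] 0.009800836198972011 0.0012811963783738807
the job is handed in; nothing more can be done
None
```

I turned the microphone to the green line by its handwheel. I then lifted the flap by its bar to the pointer's slope and handed the job in at 18.1 s, with the bar still held at 60 N. `sign_off` reports no verdict, so these are my own last checks.

- **Microphone:** from close above, its axis read -92.7° and the green line -92.5°. I turned it about 135° clockwise, gripping only the rim. The last scene reading after the lift put the arm at about -92.1°.
- **Flap:** I measured 0.913 rad from the arm's position and 0.912 from its edge in the scene picture. The pointer read about 0.915 from its edge and 0.91 from its tip, so the two agree to about 0.01. The arm was steady and the wrist force was about 5 N.
- **Everything else:** the six loose items and the pointer all read where they started, within the camera's error.

These checks disagreed or failed along the way:

- **Bar in the fingers:** the gripper ended about 4 to 5 mm outside the arc I expected, probably because the round bar rolled between the fingers. I therefore took the flap's angle from the horizontal position; the plain arc reading was 0.923.
- **First edge comparison:** one check of the flap's edge moved the wrong way after the final lift, because it located edges only to a whole pixel. The finer fit replaced it.
- **Landmark readings:** one batch for the flap bar and the hinge contained gross outliers, so I did not use it.

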